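Set up a glass worker's bench: roller, rod rest and stacked frit jars

TASK

Set up the flameworking bench: put the grooved brass bead roller in the middle of the dark steel plate, its long side along the plate's long side, and stand the notched rod rest between torch and plate, level with the middle of the torch's square base, about 40 mm clear of that base and with its ridge parallel to the torch's barrel. Put the wide jar behind the plate (on the side away from the robot), centred on that long edge and about 20 mm clear of it, and stand the small jar upright in the middle of the wide jar's lid. Leave the slim vial and the wooden paddle where they are, and finish with everything released and at rest.

Things in the scene. Friction and masses are not known exactly. Their poses are not given: they have to be found in the camera images.
- roller: loose grooved brass bead roller: a block 60 (its x) x 40 (its y) x 20 mm high, the lower 10 mm solid, above it four ridges that run along y over the full 40 mm, with three open grooves with dark floors between; 0.26 kg. Origin: centre of the underside, z up. Grip it across the 40 mm.
- rest: loose steel rod rest: dark foot 80 (its x) x 28 (its y) x 6 mm, with an upright wall along x in its middle, 80 long, 10 mm thick, up to z = 40 mm, and five 10 mm teeth of the same thickness on top (total height 50 mm); 0.2 kg. The ridge runs along x; both ends are alike. Origin: centre of the underside, z up. Grip the wall across its 10 mm.
- wide_jar: loose closed glass jar, the widest of the three: cylinder 60 mm in diameter, 50 mm high, flat white lid (top 14 mm, same diameter); about 0.2 kg. Origin: centre of the underside, z up.
- small_jar: loose closed glass jar, short: cylinder 42 mm in diameter, 42 mm high, flat white lid (top 14 mm, same diameter); about 0.09 kg. Origin: centre of the underside, z up.
- plate: dark steel plate lying on the bench, fixed, 110 (its x) x 150 (its y) x 8 mm thick; its x points away from the robot, to within about 15 degrees. It is on the left or the right of the bench, the torch on the other side. Origin: centre of the underside, so its top is at z = 8 mm.
- torch: bench torch, fixed: square steel foot 90 x 90 x 12 mm, a post in its middle and a barrel 42 mm in diameter along x, tilted up towards +x, reaching x = -65 to +55 mm and z = 60 to 125 mm. Its x points away from the robot, to within about 15 degrees; y to its left. Origin: centre of the foot's underside.
- vial: bystander: loose closed slim glass vial with white lid, 30 mm in diameter, 80 mm high, behind the torch; to be left alone. Origin: centre of the underside.
- paddle: bystander: flat wooden paddle 12 mm thick, blade 90 x 80 mm towards its x, grip 24 mm wide towards -x, about 185 mm long in all, at the right; to be left alone. Origin: on the underside, 110 mm from the grip's end.
Not all that is in view belongs to the job. There is more than one size of the roller; the job needs the largest.

How it is judged (in metres and radians):
At the end, for the whole second after the job is handed in: All released, upright, at rest. Roller on plate, centred within 15 mm, long sides within 0.2 rad. Rest: 84-116 mm beside torch centre towards plate, within 15 mm fore-aft, ridge within 0.2 rad of barrel. Wide jar 5-35 mm behind plate edge, centred within 15 mm; small jar on its lid within 10 mm (x of roller in the frame of plate between -0.015 and 0.015 m and y of roller in the frame of plate between -0.015 and 0.015 m and z of roller in the frame of plate between 0.003 and 0.013 m and angle between the x axis of roller and the y axis of plate, either way round below 0.2 rad and angle between each of roller, rest, wide_jar, small_jar's own z axis and vertical below 0.1 rad and x of rest in the frame of torch between -0.015 and 0.015 m and angle between the x axis of rest and the x axis of torch, either way round below 0.2 rad and height (world z) of each of rest, wide_jar below 0.006 m and ((world y of torch below 0 m and y of rest in the frame of torch between 0.084 and 0.116 m) or (world y of torch above 0 m and y of rest in the frame of torch between -0.116 and -0.084 m)) and x of wide_jar in the frame of plate between 0.09 and 0.12 m and y of wide_jar in the frame of plate between -0.015 and 0.015 m and horizontal distance between small_jar and wide_jar below 0.01 m and z of small_jar in the frame of wide_jar between 0.045 and 0.055 m and linear speed of each of roller, rest, wide_jar, small_jar below 0.02 m/s and angular speed of each of roller, rest, wide_jar, small_jar below 0.3 rad/s); the robot touches nothing.
It fails at once if the slim vial is moved by more than 20 mm or tipped (distance of vial from where it was at the start of the episode above 0.02 m or angle between vial's own z axis and vertical above 0.3 rad).
It fails at once if the wooden paddle is moved by more than 20 mm or tipped (distance of paddle from where it was at the start of the episode above 0.02 m or angle between paddle's own z axis and vertical above 0.3 rad).
It also fails if it takes over 109 s, if anything falls off the work surface, if the arm or the gripper's body presses on something with over 40 N, if the wrist force passes 120 N, or if a joint passes its speed limit or range.

ROBOT

A 6-joint arm with a two-finger parallel gripper is mounted at the origin on the work surface. World frame = base frame: x ahead of the robot, y to its left, z up, the work surface at z = 0. Lengths are in mm, angles in rad, forces in N, time in s.
With the tool pointing down it reaches from about 275 to 775 mm from the base axis. Payload 14.6 kg.
Tool frame: the origin (TCP) lies on the centre line of the jaws, within the pads' length; the fingertips stand 11 mm ahead of it and the grasp point (between the pads) lies 8 mm behind it; z points along the fingers, y is the direction in which the jaws open and shut (so a half turn about z gives the same grasp; the last joint's range is limited). The gripper opens to 85 mm and grips with 20 to 120 N. Pads are 22 mm wide; open, the fingers measure 114 mm over their backs; the gripper's body (76 mm by 85 mm) begins 54 mm behind the grasp point. The pads swing forward as they close: fully open they stand 13 mm farther back than shut.
Start: joints at [-1.377, 0.263, -0.048, 1.259, 0, 1.415], TCP at [179.423, -493.392, 242.278] pointing down, gripper open.
Joint ranges: [-2.65, 2.65], [-0.89, 1.7], [-1.18, 1.37], [-2.13, 2.11], [-1.35, 1.29], [-3.14, 3.14]. Speed limits (rad/s): [1.89, 1.89, 2.57, 2.79, 3.14, 3.14].

INTERFACE

Orientations are given as a unit quaternion [w, x, y, z].
In Python, from rig import arm gives the robot as it stands.
- The arm moves only by the tool arm_command, never from a script. Its argument "increments" is one flat list of numbers, 7 for each row, row after row: the shift along the tool's x, y, z in m, then the turn, a rotation vector about the tool's x, y, z in rad, then the opening in per cent of the stroke, from 0 (shut) to 100 (fully open). In form: [x, y, z, rx, ry, rz, gripper, x, y, z, rx, ry, rz, gripper, ...]. A call has exactly 8 rows; each row is the pose to reach, as a shift and turn from the pose measured when the call began, along the tool's axes at that moment; what a row does not reach only later rows make up. A row lasts 1/8 s, in which the tool goes at most 62.5 mm and 10.7 degrees, less where a joint would pass 70% of its speed; a pose out of reach is approached as far as the arm can. A call with a gripper value outside its range is refused whole. The fingers move at their own pace and stop on an object; "newtons" is the grip in N (left out, the last holds). Time passes only in rows, so rows that repeat a pose let the fingers close, or fill a call up. It gives the time, the measured TCP pose, the force and the opening at its end, in the units of the state.
- arm.get_obs(): the state, without advancing time (a new reading comes with each control period).
- arm.get_image(name): name is "scene" or "top" or "wrist"; returns a dict with "frame" (480x640x3 uint8, blue, green, red), "fx", "fy", "cx", "cy" (pixels), "rvec" (rotation vector, rad) and "tvec" (3), from world to camera coordinates, as OpenCV has them. Camera axes: x right, y down, z forward; pixel columns grow to the right and rows downward; lengths in mm; the calibration is good to about 2 mm. A picture is of the moment at which its call begins. There is no depth.
- arm.job_done(): hands the job in, once; it reports no verdict.
The state is a dict: "clock": time; "joint_pos": joint angles; "joint_velocities": joint speeds; "joint_efforts": joint torques, N m; "eef_pos": TCP position; "tcp_rot": TCP orientation; "ft_force": force on the tool from outside, world axes, zero at the start; "torque": the same for the moment, N m; "finger_gap": finger opening in mm.
Only numpy, scipy, OpenCV 4.12 (cv2) and the standard library are available. Lean on these libraries where they do the work, as an engineer would, in place of code of your own. Each camera call takes 0.05 s, during which the arm holds its last target.

## Working session

There is one attempt and no reset: what is moved stays moved. The work goes in short steps, Python scripts to look and compute and a tool call to move; the robot and the scene stay as the last step left them, time stands still between calls to the robot, and variables do not carry over. Pictures are saved under pics/ and viewed, and the job is handed in when it is done.

Besides the shell and the picture viewer there is one more tool, called after "Request:" as name(argument=value, ...), one argument or row to a line, values as JSON. arm_command: Moves the arm, as the interface text tells. Its arguments: {"type":"object","properties":{"increments":{"type":"array"},"newtons":{"type":"number"}},"required":["increments"]}

```bash
ls; mkdir -p pics
python3 - <<'E'
from rig import arm
import cv2,pickle
d={}
for n in ["scene","top","wrist"]:
    im=arm.get_image(n); d[n]=im
    cv2.imwrite(f"pics/{n}0.png",im["frame"]); print(n,im["fx"],im["cx"],im["cy"],im["rvec"],im["tvec"])
pickle.dump(d,open("im0.pkl","wb"))
print(arm.get_obs())
E
```

```text
pics
scene 502.60603148262567 322.52216326330733 237.52561935925695 [ 1.43399601  2.07366757 -0.89000237] [ 255.11414662 -280.53650649 1533.56705145]
top 532.8295118839458 328.8157347911363 230.90546844061086 [ 2.12544331 -2.16499289  0.12238282] [-64.32079463 519.97758927 956.57728865]
wrist 417.2273102429163 316.41385806417867 240.78487752650534 [-2.3456917   1.64179251  0.27208165] [-523.72061268  -42.70015806  380.74385888]
{'clock': 0.15, 'joint_pos': array([-1.37729199e+00,  2.63415564e-01, -4.87588407e-02,  1.25942829e+00,
        1.30481500e-05,  1.41555179e+00]), 'joint_velocities': array([ 0.00074417, -0.00107301,  0.00135288,  0.00126123,  0.00022809,
       -0.00070556]), 'joint_efforts': array([ 5.47362855e-03, -6.37826085e+01,  3.84646440e+01,  1.05684457e-02,
        7.77577725e-05,  3.66553380e-06]), 'eef_pos': array([ 179.39131275, -493.18842295,  241.94612676]), 'tcp_rot': array([-4.03232346e-04,  9.84835183e-01,  1.73492076e-01, -1.18946692e-06]), 'ft_force': array([-0.77130551, -0.56137028, -0.62011646]), 'torque': array([-0.03196805,  0.057375  ,  0.0100789 ]), 'finger_gap': 85.48207001352347}
```

View pics/scene0.png

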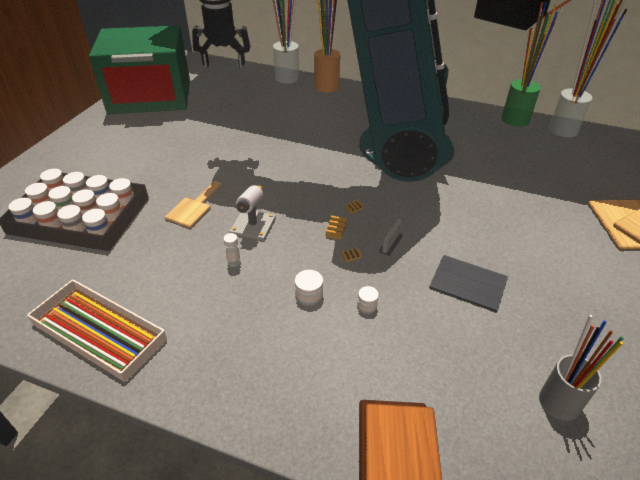

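View pics/top0.png

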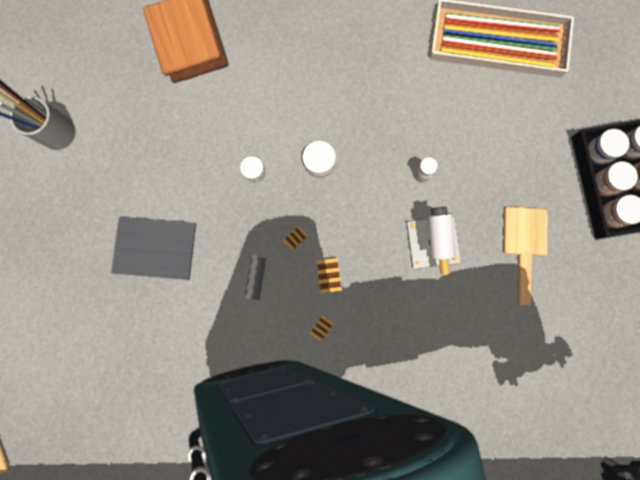

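View pics/wrist0.png

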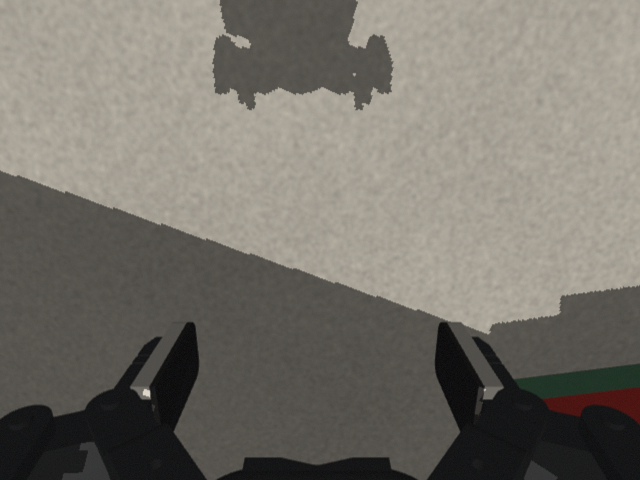

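Top view: plate at (153,248), torch at (434,240), vial (428,167), wide jar (319,158), small jar (252,168), rest (256,277) and large roller (329,275). The small decoy rollers are at (295,238) and (321,328), and the paddle is at right (525,250). Next I'll extract contours.

```bash
cat > h.py <<'E'
import numpy as np,cv2
from rig import arm
def ray(im,u,v):
    R,_=cv2.Rodrigues(np.array(im["rvec"],float)); t=np.array(im["tvec"],float).ravel()
    d=R.T@np.array([(u-im["cx"])/im["fx"],(v-im["cy"])/im["fy"],1.0]); return -R.T@t,d
def pt(im,u,v,z):
    c,d=ray(im,u,v); return (c+d*(z-c[2])/d[2])[:2]
def pix(im,p):
    q,_=cv2.projectPoints(np.array(p,float).reshape(-1,1,3),np.array(im["rvec"],float),np.array(im["tvec"],float),np.array([[im["fx"],0,im["cx"]],[0,im["fy"],im["cy"]],[0,0,1]]),None); return q.reshape(-1,2)
def crop(im,fn,x0,y0,x1,y1,s):
    cv2.imwrite(fn,cv2.resize(im["frame"][y0:y1,x0:x1],None,fx=s,fy=s,interpolation=cv2.INTER_CUBIC))
E
python3 - <<'E'
import pickle
from h import *
d=pickle.load(open("im0.pkl","rb")); t=d["top"]
crop(t,"pics/c1.png",220,210,360,315,5)
crop(t,"pics/c2.png",390,140,560,267,4)
f=t["frame"]; hsv=cv2.cvtColor(f,cv2.COLOR_BGR2HSV)
def show(name,m,z,roi):
    mm=np.zeros_like(m); x0,y0,x1,y1=roi; mm[y0:y1,x0:x1]=m[y0:y1,x0:x1]
    cs,_=cv2.findContours(mm,cv2.RETR_EXTERNAL,cv2.CHAIN_APPROX_NONE)
    c=max(cs,key=cv2.contourArea)
    w=np.array([pt(t,u,v,z) for u,v in c.reshape(-1,2)],np.float32)
    print(name,cv2.contourArea(c),cv2.boundingRect(c),"rect",cv2.minAreaRect(w),"circ",cv2.minEnclosingCircle(w))
white=cv2.inRange(hsv,(0,0,190),(180,45,255))
show("wide lid",white,50,(290,130,350,190))
show("small lid",white,42,(230,145,275,190))
show("vial lid",white,80,(412,150,445,185))
dark=cv2.inRange(f,(0,0,0),(90,90,90))
show("plate",dark,8,(95,200,212,295))
org=cv2.inRange(hsv,(8,90,50),(30,255,255))
show("roller",org,20,(312,250,350,300))
print(pt(t,0,0,0),pt(t,640,480,0),pt(t,320,240,0), ray(t,0,0)[0])
E
```

```text
wide lid 851.5 (303, 140, 34, 35) rect ((657.4884033203125, -58.62873458862305), (61.375389099121094, 62.9451789855957), 62.91776657104492) circ ((655.9724731445312, -57.904056549072266), 33.65412902832031)
small lid 573.5 (237, 145, 38, 34) rect ((650.7667846679688, 63.27607727050781), (57.62057876586914, 71.71845245361328), 17.663272857666016) circ ((651.8539428710938, 61.923301696777344), 37.7406005859375)
vial lid 249.0 (421, 156, 20, 22) rect ((625.994384765625, -256.3760681152344), (31.551118850708008, 39.39982986450195), 73.89989471435547) circ ((626.2703857421875, -260.9191589355469), 21.273012161254883)
plate 0.0 (189, 270, 1, 2) rect ((451.53692626953125, 193.1073455810547), (1.8964624404907227, 0.0), -179.0097198486328) circ ((451.53692626953125, 193.1073455810547), 0.9483312368392944)
roller 654.5 (316, 258, 27, 35) rect ((437.04217529296875, -72.12755584716797), (63.76734924316406, 41.498069763183594), 7.723268985748291) circ ((436.6614074707031, -72.581787109375), 35.20380783081055)
[1017.08131416  596.95702109] [  62.08792734 -623.1169778 ] [505.88354893 -56.13556599] [ 388.85534965  -89.9211775  1015.01707671]
```

View pics/c1.png

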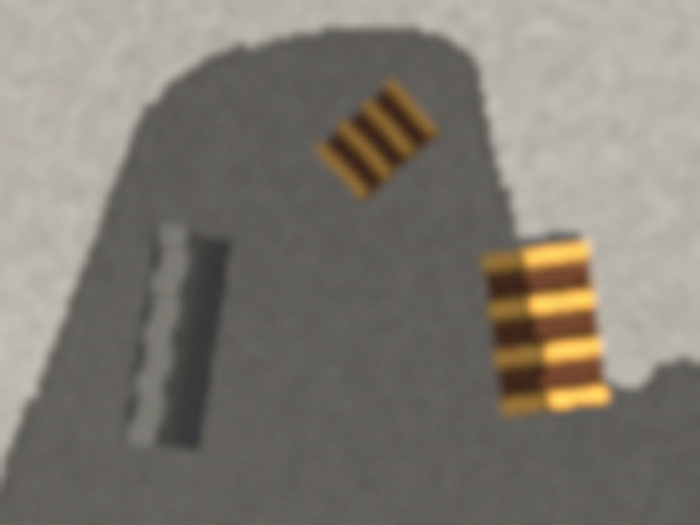

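View pics/c2.png

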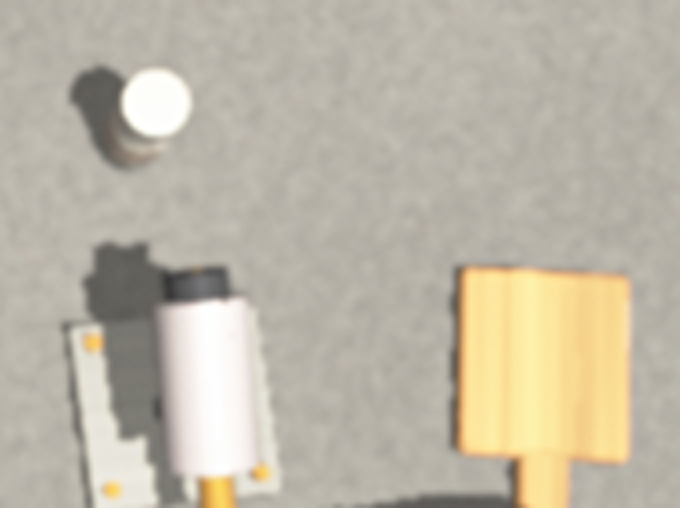

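Run:
```python
import pickle
from h import *
d=pickle.load(open("im0.pkl","rb")); t=d["top"]
crop(t,"pics/c3.png",395,195,475,280,7)
crop(t,"pics/c4.png",100,205,210,290,7)
f=t["frame"]; hsv=cv2.cvtColor(f,cv2.COLOR_BGR2HSV)
def show(name,m,z,roi):
    mm=np.zeros_like(m); x0,y0,x1,y1=roi; mm[y0:y1,x0:x1]=m[y0:y1,x0:x1]
    mm=cv2.morphologyEx(mm,cv2.MORPH_OPEN,np.ones((3,3)))
    cs,_=cv2.findContours(mm,cv2.RETR_EXTERNAL,cv2.CHAIN_APPROX_NONE)
    c=max(cs,key=cv2.contourArea)
    r=cv2.minAreaRect(c); b=cv2.boxPoints(r)
    w=np.array([pt(t,u,v,z) for u,v in b]); 
    wc=np.array([pt(t,u,v,z) for u,v in c.reshape(-1,2)],np.float32)
    print(name,cv2.contourArea(c),cv2.boundingRect(c),"ctr",w.mean(0).round(1),"box",w.round(1).tolist(),"circ",cv2.minEnclosingCircle(wc))
print(f[248,150],f[200,150])
show("plate",cv2.inRange(f,(0,0,0),(110,110,110)),8,(95,200,212,295))
for T in(190,215,235):
  white=cv2.inRange(hsv,(0,0,T),(180,60,255))
  show("wide lid",white,50,(290,130,350,190))
  show("small lid",white,42,(230,145,275,190))
  show("vial lid",white,80,(412,150,445,185))
org=cv2.inRange(hsv,(0,70,20),(30,255,255))
show("roller",org,20,(312,250,350,300))
```

```text
[107 107 106] [177 188 192]
plate 4106.5 (113, 217, 82, 62) ctr [497.2 262. ] box [[451.5, 339.5], [558.7, 333.9], [542.6, 183.5], [436.0, 191.1]] circ ((496.228515625, 261.6173095703125), 89.06639099121094)
wide lid 849.0 (303, 140, 34, 33) ctr [657.7 -59.2] box [[689.0, -28.8], [687.6, -90.5], [626.4, -89.4], [627.7, -28.2]] circ ((657.345703125, -60.23964309692383), 33.0181770324707)
small lid 482.0 (239, 145, 32, 34) ctr [653.4  65.7] box [[630.1, 99.0], [694.7, 73.9], [676.5, 32.2], [612.4, 57.5]] circ ((652.858154296875, 61.394065856933594), 36.673736572265625)
vial lid 233.5 (421, 157, 18, 18) ctr [ 627.3 -257.2] box [[643.3, -242.6], [642.6, -273.1], [611.4, -271.7], [612.0, -241.4]] circ ((628.147216796875, -256.3921203613281), 17.1795597076416)
wide lid 783.0 (303, 141, 33, 32) ctr [656.7 -58.3] box [[687.1, -28.8], [685.7, -88.6], [626.4, -87.5], [627.7, -28.2]] circ ((657.172607421875, -58.060543060302734), 30.687477111816406)
small lid 376.5 (240, 156, 23, 22) ctr [642.5  70. ] box [[663.1, 90.8], [662.2, 49.2], [621.8, 49.3], [622.7, 90.6]] circ ((641.9339599609375, 69.
[... 282 characters left out ...]
 box [[687.1, -28.8], [685.7, -86.8], [628.4, -85.7], [629.6, -28.2]] circ ((657.289306640625, -57.892303466796875), 29.61858367919922)
small lid 340.0 (241, 157, 22, 21) ctr [641.5  69. ] box [[661.2, 88.9], [660.3, 49.2], [621.8, 49.3], [622.7, 88.7]] circ ((641.9037475585938, 69.74334716796875), 20.681888580322266)
vial lid 183.5 (421, 158, 16, 16) ctr [ 627.3 -255.4] box [[641.4, -242.6], [640.8, -269.4], [613.3, -268.2], [613.9, -241.5]] circ ((627.8717651367188, -255.69146728515625), 14.671250343322754)
roller 682.0 (316, 258, 27, 35) ctr [436.8 -71.5] box [[465.6, -45.7], [471.8, -87.7], [408.0, -97.1], [401.8, -55.4]] circ ((436.81085205078125, -72.48251342773438), 36.49018478393555)
```

View pics/c3.png

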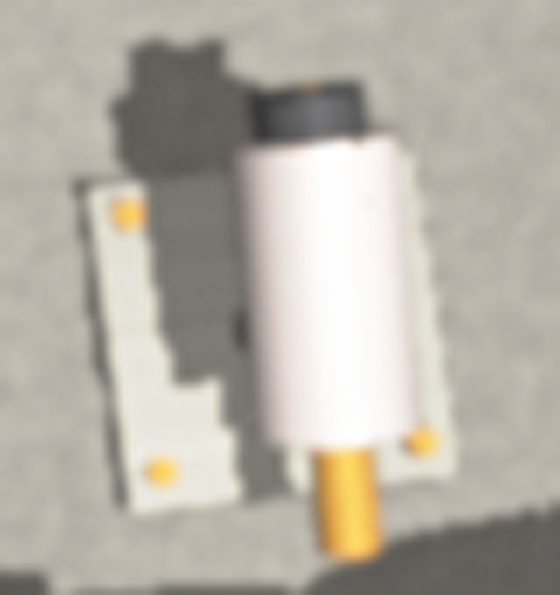

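View pics/c4.png

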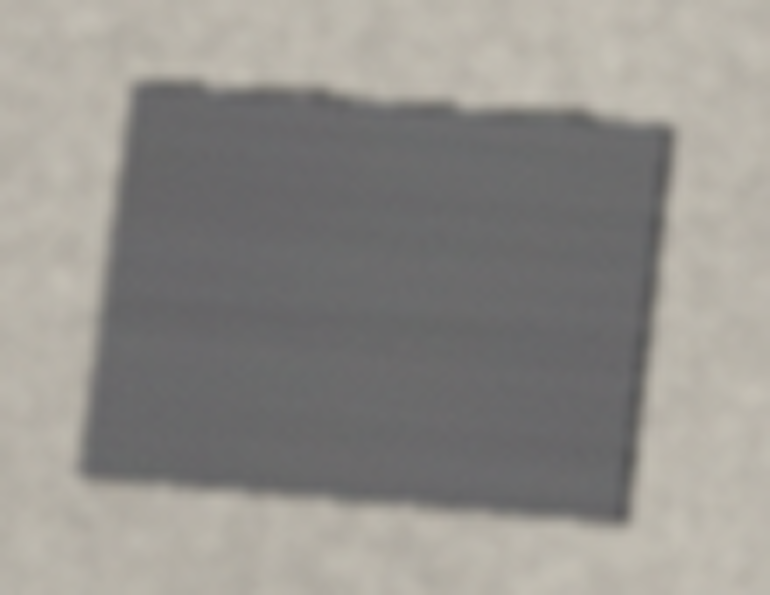

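Run:
```python
import pickle
from h import *
d=pickle.load(open("im0.pkl","rb")); t=d["top"]
def W(L,ox,oy,s,z): return np.array([pt(t,ox+(x+.5)/s-.5,oy+(y+.5)/s-.5,z) for x,y in L]).round(1)
a=lambda v: np.arctan2(v[1],v[0]).round(3)
p=W([(135,85),(672,128),(625,522),(82,475)],100,205,7,8); print("plate",p.tolist(),p.mean(0),"xax",a(p[0]-p[3]),a(p[1]-p[2]),"yax-90",a(p[0]-p[1])-1.571,a(p[3]-p[2])-1.571)
b=W([(127,214),(161,472),(423,440)],395,195,7,14); print("bolts",b.tolist(),(b[0]+b[2])/2,a(b[0]-b[1]),a(b[1]-b[2])-1.571)
b=W([(88,183),(125,510),(455,475)],395,195,7,12); print("foot",b.tolist(),(b[0]+b[2])/2,a(b[0]-b[1]),a(b[1]-b[2])-1.571)
r=W([(174,225),(143,445)],220,210,5,50); print("ridge",r.tolist(),r.mean(0),a(r[0]-r[1]))
r=W([(229,238),(198,450)],220,210,5,6); print("footR",r.tolist(),r.mean(0),a(r[0]-r[1]))
```

```text
plate [[557.6, 330.8], [542.7, 182.0], [435.2, 193.1], [450.6, 341.6]] [496.525 261.875] xax -0.101 -0.103 yax-90 -0.09999999999999987 -0.10399999999999987
bolts [[529.2, -232.5], [459.2, -239.0], [466.5, -309.3]] [ 497.85 -270.9 ] 0.093 0.10299999999999998
foot [[538.1, -222.6], [449.3, -229.3], [457.1, -317.8]] [ 497.6 -270.2] 0.075 0.08800000000000008
ridge [[475.7, 62.1], [396.4, 73.2]] [436.05  67.65] -0.139
footR [[474.3, 48.1], [394.5, 59.9]] [434.4  54. ] -0.147
```

```bash
cat > g.py <<'E'
import sys
from h import *
from scipy.spatial.transform import Rotation as R
def go(x,y,z,yaw,o=None):
    o=o or arm.get_obs(); q=o["tcp_rot"]; C=R.from_quat([q[1],q[2],q[3],q[0]])
    T=R.from_matrix([[np.cos(yaw),np.sin(yaw),0],[np.sin(yaw),-np.cos(yaw),0],[0,0,-1]])
    s=C.inv().apply(np.array([x,y,z])-o["eef_pos"])/1000; r=(C.inv()*T).as_rotvec()
    print("shift",s.round(4),"rot",r.round(4),"| pos",o["eef_pos"].round(1),"gap",round(o["finger_gap"],1),"F",o["ft_force"].round(1),"t",round(o["clock"],2),"q",o["joint_pos"].round(2))
if __name__=="__main__": go(*map(float,sys.argv[1:5]))
E
python3 g.py 436.8 -71.6 160 3.292
```

```text
shift [ 0.386  -0.3082  0.0822] rot [ 1.0000e-04 -1.2000e-03 -2.9433e+00] | pos [ 179.4 -493.2  241.9] gap 85.5 F [-0.8 -0.6 -0.6] t 0.15 q [-1.38  0.26 -0.05  1.26  0.    1.42]
```

Request:
arm_command(
  increments=[0.024, -0.019, 0, 0, 0, -0.18, 100, 0.048, -0.038, 0, 0, 0, -0.36, 100, 0.072, -0.058, 0, 0, 0, -0.54, 100, 0.097, -0.077, 0, 0, 0, -0.73, 100, 0.121, -0.096, 0, 0, 0, -0.91, 100, 0.145, -0.116, 0, 0, 0, -1.1, 100, 0.169, -0.135, 0, 0, 0, -1.28, 100, 0.193, -0.154, 0, 0, 0, -1.47, 100],
)

```text
clock: 1.15
eef_pos: [308.5, -281.6, 242.0]
tcp_rot: [-0.0, 0.613, 0.79, 0.0]
ft_force: [-1.4, -0.2, 0.6]
finger_gap: 85.3
```

```bash
python3 g.py 436.8 -71.6 160 3.292
```

```text
shift [0.1714 0.1765 0.0822] rot [ 7.0000e-04 -8.0000e-04 -1.4697e+00] | pos [ 308.5 -281.6  242. ] gap 85.3 F [-1.4 -0.2  0.6] t 1.15 q [-0.94  0.08 -0.28  1.21  0.    0.38]
```

Tracking is good.

Request:
arm_command(
  increments=[0.022, 0.022, 0.01, 0, 0, -0.18, 100, 0.044, 0.044, 0.02, 0, 0, -0.36, 100, 0.066, 0.068, 0.03, 0, 0, -0.54, 100, 0.09, 0.092, 0.04, 0, 0, -0.73, 100, 0.115, 0.117, 0.052, 0, 0, -0.91, 100, 0.139, 0.142, 0.064, 0, 0, -1.1, 100, 0.16, 0.165, 0.075, 0, 0, -1.29, 100, 0.171, 0.1765, 0.082, 0, 0, -1.47, 100],
)

```text
clock: 2.15
eef_pos: [437.2, -70.6, 159.5]
tcp_rot: [-0.0, -0.079, 0.997, 0.001]
ft_force: [-0.2, 0.0, -0.1]
finger_gap: 85.4
```

Run:
```python
from g import *
import pickle
im=arm.get_image("wrist"); pickle.dump(im,open("w1.pkl","wb")); cv2.imwrite("pics/w1.png",im["frame"])
go(436.8,-71.6,160,3.292)
print(pix(im,[[436.8,-71.6,20],[465.6,-45.7,20],[401.8,-55.4,20],[436.4,67.9,50]]).round())
```

```text
shift [ 0.0009 -0.0016 -0.0011] rot [ 0.0021 -0.001   0.0171] | pos [437.4 -69.8 158.9] gap 85.3 F [-1.3  0.2 -1.2] t 2.2 q [-0.34  0.17 -0.41  0.99  0.   -0.51]
[[314. 229.]
 [344. 273.]
 [347. 182.]
 [533. 275.]]
```

View pics/w1.png

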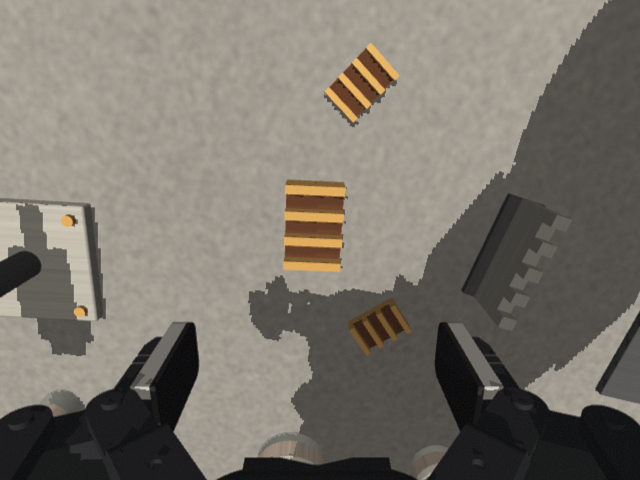

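The wrist view shows the roller centred at about (314,228). The torch foot's near edge runs (92,205)-(103,318) and the rest is at (515,262).

Run:
```python
from g import *
import pickle
im=pickle.load(open("w1.pkl","rb"))
hsv=cv2.cvtColor(im["frame"],cv2.COLOR_BGR2HSV); m=cv2.inRange(hsv,(0,70,20),(30,255,255)); m[:170]=0;m[285:]=0;m[:,:270]=0;m[:,360:]=0
c=max(cv2.findContours(m,0,1)[0],key=cv2.contourArea); b=cv2.boxPoints(cv2.minAreaRect(c)); print(b.round())
w=np.array([pt(im,*p,20) for p in b]); print("roller",w.round(1).tolist(),w.mean(0))
a=lambda v: np.arctan2(v[1],v[0]).round(3)
r=np.array([pt(im,*p,6) for p in [(464,291),(511,195)]]);print("rest footR",r.round(1),r.mean(0),a(r[0]-r[1]))
r=np.array([pt(im,*p,12) for p in [(103,318),(92,205)]]);print("torch edge",r.round(1),r.mean(0),a(r[0]-r[1]))
r=np.array([pt(im,*p,14) for p in [(80,312),(69,220)]]);print("torch bolts",r.round(1),r.mean(0),a(r[0]-r[1]))
```

```text
[[281. 269.]
 [285. 179.]
 [346. 181.]
 [342. 272.]]
roller [[469.9, -89.4], [406.1, -95.4], [401.6, -56.1], [465.1, -47.2]] [435.69080825 -72.00906721]
rest footR [[471.8  48.4]
 [395.3  60.8]] [433.53762769  54.60326619] -0.162
torch edge [[ 533.7 -217. ]
 [ 446.4 -224.1]] [ 490.02148542 -220.54661788] 0.081
torch bolts [[ 529.9 -232.9]
 [ 459.  -238.8]] [ 494.46165932 -235.86498727] 0.083
```

```bash
python3 g.py 437 -72 12 3.275
```

```text
shift [ 0.0006 -0.0024  0.1469] rot [ 0.0021 -0.001   0.0341] | pos [437.4 -69.8 158.9] gap 85.3 F [-1.3  0.2 -1.2] t 2.2 q [-0.34  0.17 -0.41  0.99  0.   -0.51]
```

Request:
arm_command(
  increments=[0, -0.002, 0.02, 0.002, -0.001, 0.034, 100, 0.0005, -0.0025, 0.045, 0.002, -0.001, 0.034, 100, 0.0005, -0.0025, 0.075, 0.002, -0.001, 0.034, 100, 0.0005, -0.0025, 0.105, 0.002, -0.001, 0.034, 100, 0.0005, -0.0025, 0.128, 0.002, -0.001, 0.034, 100, 0.0005, -0.0025, 0.141, 0.002, -0.001, 0.034, 80, 0.0005, -0.0025, 0.147, 0.002, -0.001, 0.034, 65, 0.0005, -0.0025, 0.147, 0.002, -0.001, 0.034, 60],
  newtons=40,
)

```text
clock: 3.2
eef_pos: [437.0, -72.2, 12.0]
tcp_rot: [-0.0, -0.066, 0.998, 0.0]
ft_force: [0.1, -0.2, 0.4]
finger_gap: 51.5
```

Request:
arm_command(
  increments=[0, 0, 0, 0, 0, 0, 40, 0, 0, 0, 0, 0, 0, 30, 0, 0, 0, 0, 0, 0, 30, 0, 0, 0, 0, 0, 0, 30, 0, 0, 0, 0, 0, 0, 30, 0, 0, 0, 0, 0, 0, 30, 0, 0, 0, 0, 0, 0, 30, 0, 0, 0, 0, 0, 0, 30],
)

```text
clock: 4.2
eef_pos: [437.3, -72.4, 12.6]
tcp_rot: [0.0, -0.066, 0.998, -0.0]
ft_force: [-2.4, -0.8, 6.9]
finger_gap: 39.2
```

Run:
```python
from g import *
im=arm.get_image("wrist"); cv2.imwrite("pics/w2.png",im["frame"])
go(496.5,261.9,110,4.611)
```

```text
shift [-0.1027  0.3236 -0.0974] rot [-7.0000e-04  2.0000e-04 -1.3375e+00] | pos [437.3 -72.4  12.7] gap 39.0 F [-2.1  0.5  7.1] t 4.25 q [-0.35  0.34 -0.66  0.58 -0.   -0.48]
```

View pics/w2.png

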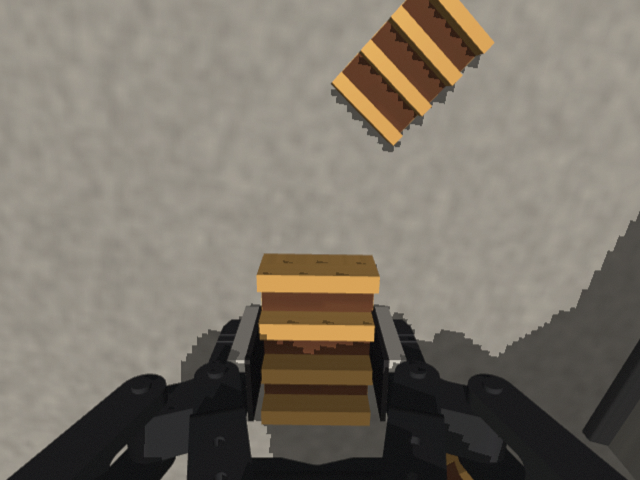

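Gripped and centred, gap 39 mm. Lifting, turning and carrying to the plate.

Request:
arm_command(
  increments=[0, 0, -0.02, 0, 0, 0, 30, 0, 0, -0.06, 0, 0, 0, 30, -0.003, 0.01, -0.09, 0, 0, -0.05, 30, -0.01, 0.035, -0.097, 0, 0, -0.15, 30, -0.021, 0.065, -0.097, 0, 0, -0.27, 30, -0.032, 0.1, -0.097, 0, 0, -0.4, 30, -0.043, 0.135, -0.097, 0, 0, -0.55, 30, -0.053, 0.168, -0.097, 0, 0, -0.7, 30],
)

```text
clock: 5.25
eef_pos: [467.7, 102.3, 110.0]
tcp_rot: [0.0, -0.406, 0.914, -0.0]
ft_force: [0.2, 0.5, -2.7]
finger_gap: 38.9
```

```bash
python3 g.py 496.5 261.9 60 4.611
```

```text
shift [-0.1377  0.0856  0.0499] rot [-1.000e-03  1.000e-04 -6.327e-01] | pos [467.7 102.3 110. ] gap 38.9 F [ 0.2  0.5 -2.7] t 5.25 q [ 0.05  0.27 -0.42  0.88 -0.   -0.79]
```

Request:
arm_command(
  increments=[-0.025, 0.015, 0, 0, 0, -0.12, 30, -0.05, 0.031, 0, 0, 0, -0.24, 30, -0.075, 0.047, 0, 0, 0, -0.36, 30, -0.1, 0.062, 0.005, 0, 0, -0.48, 30, -0.12, 0.075, 0.015, 0, 0, -0.58, 30, -0.133, 0.083, 0.03, 0, 0, -0.633, 30, -0.1375, 0.0855, 0.045, 0, 0, -0.633, 30, -0.1375, 0.0855, 0.05, 0, 0, -0.633, 30],
)

```text
clock: 6.25
eef_pos: [495.8, 261.2, 58.7]
tcp_rot: [-0.001, -0.67, 0.742, -0.0]
ft_force: [0.5, 0.0, -2.8]
finger_gap: 39.2
```

```bash
python3 g.py 496.5 261.9 21 4.611
```

```text
shift [-0.0008 -0.0007  0.0377] rot [ 0.0007 -0.0011 -0.0012] | pos [495.8 261.2  58.7] gap 39.2 F [ 0.5  0.  -2.8] t 6.25 q [ 0.34  0.44 -0.3   0.83 -0.   -1.13]
```

Request:
arm_command(
  increments=[-0.0008, -0.0007, 0.01, 0, 0, 0, 30, -0.0008, -0.0007, 0.02, 0, 0, 0, 30, -0.0008, -0.0007, 0.028, 0, 0, 0, 30, -0.0008, -0.0007, 0.033, 0, 0, 0, 30, -0.0008, -0.0007, 0.035, 0, 0, 0, 30, -0.0008, -0.0007, 0.0365, 0, 0, 0, 30, -0.0008, -0.0007, 0.0375, 0, 0, 0, 30, -0.0008, -0.0007, 0.0375, 0, 0, 0, 30],
)

```text
clock: 7.25
eef_pos: [496.6, 261.9, 21.3]
tcp_rot: [-0.001, -0.67, 0.742, -0.0]
ft_force: [-0.1, 0.4, -3.3]
finger_gap: 39.3
```

Request:
arm_command(
  increments=[0, 0, 0, 0, 0, 0, 50, 0, 0, 0, 0, 0, 0, 65, 0, 0, 0, 0, 0, 0, 65, 0, 0, 0, 0, 0, 0, 70, 0, 0, -0.02, 0, 0, 0, 70, 0, 0, -0.05, 0, 0, 0, 70, 0, 0, -0.09, 0, 0, 0, 85, 0, 0, -0.13, 0, 0, 0, 100],
)

```text
clock: 8.25
eef_pos: [496.5, 262.0, 152.5]
tcp_rot: [-0.001, -0.67, 0.742, -0.0]
ft_force: [1.2, -0.1, 0.6]
finger_gap: 85.4
```

Run:
```python
from g import *
im=arm.get_image("wrist"); cv2.imwrite("pics/w3.png",im["frame"])
t=arm.get_image("top"); crop(t,"pics/t3.png",80,120,360,330,2.8)
go(657.2,-58.2,150,3.142)
```

```text
shift [ 0.3029 -0.1909  0.0056] rot [-0.0029  0.0047  1.4679] | pos [498.3 262.7 155.1] gap 85.5 F [ 0.4 -0.3 -1.2] t 8.35 q [ 0.34  0.36 -0.14  1.06 -0.   -1.13]
```

View pics/w3.png

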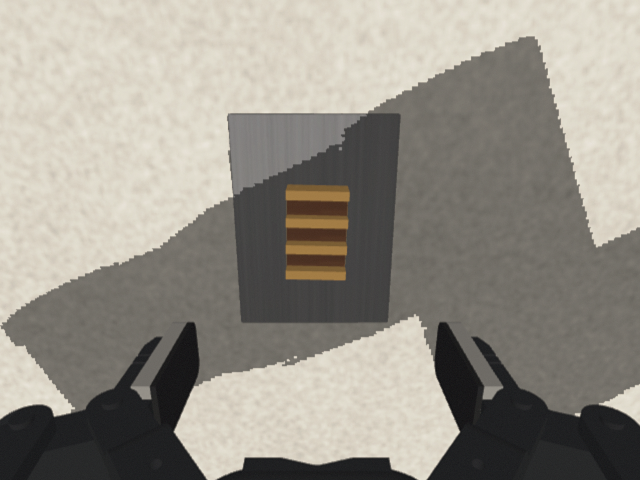

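View pics/t3.png

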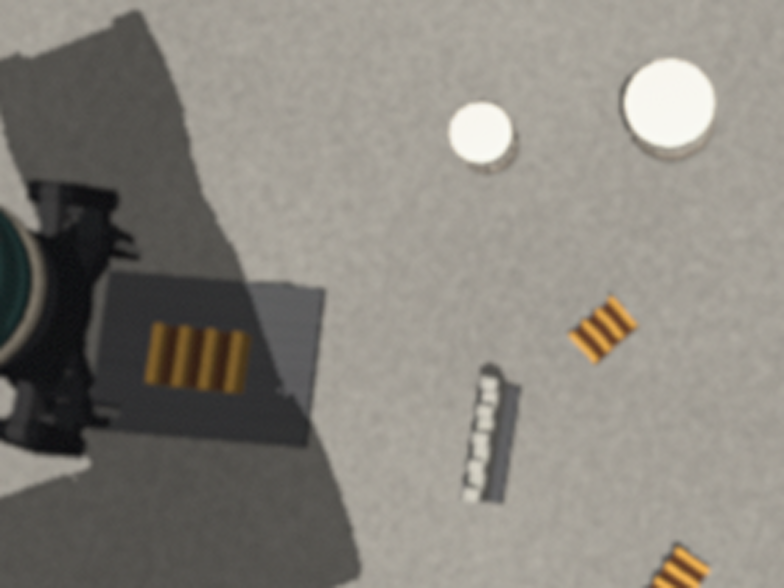

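Run:
```python
from g import *
im=arm.get_image("wrist")
p=np.array([pt(im,*c,8) for c in [(229,114),(400,114),(388,322),(241,322)]]); print(p.round(1).tolist(),p.mean(0))
r=np.array([pt(im,*c,28) for c in [(286,193),(349,193),(346,280),(286,280)]]); print(r.round(1).tolist(),r.mean(0))
go(657.2,-58.2,150,3.142)
```

```text
[[546.1, 184.2], [437.4, 195.3], [452.0, 345.0], [562.6, 334.0]] [499.51401224 264.59109043]
[[514.2, 234.7], [474.7, 238.7], [481.3, 298.2], [521.7, 294.1]] [497.99480917 266.39507744]
shift [ 0.3026 -0.1916  0.0034] rot [-0.0019  0.0023  1.4678] | pos [497.6 262.4 153. ] gap 85.3 F [0.4 0.  0.6] t 8.4 q [ 0.34  0.37 -0.14  1.06 -0.   -1.13]
```

Request:
arm_command(
  increments=[0.025, -0.016, 0, 0, 0, 0.12, 100, 0.065, -0.041, 0, 0, 0, 0.3, 100, 0.11, -0.07, 0, 0, 0, 0.48, 100, 0.155, -0.099, 0, 0, 0, 0.66, 100, 0.2, -0.127, 0, 0, 0, 0.84, 100, 0.245, -0.155, 0, 0, 0, 1.02, 100, 0.285, -0.18, 0, 0, 0, 1.2, 100, 0.3026, -0.1916, 0, 0, 0, 1.38, 100],
)

```text
clock: 9.4
eef_pos: [657.6, -60.6, 151.7]
tcp_rot: [0.001, -0.04, 0.999, 0.0]
ft_force: [-0.6, -1.0, 0.1]
finger_gap: 85.6
```

Run:
```python
from g import *
import pickle
im=arm.get_image("wrist"); cv2.imwrite("pics/w4.png",im["frame"])
go(657.2,-58.2,20,3.142)
t=arm.get_image("top"); crop(t,"pics/t4.png",220,120,460,300,3)
print(pix(im,[[657.2,-58.2,50],[642,69.8,42]]))
```

```text
shift [0.0009 0.0038 0.1315] rot [-0.0003  0.0013  0.0702] | pos [658.2 -61.9 151.5] gap 85.3 F [-0.6 -3.3 -0.5] t 9.45 q [-0.22  0.53  0.14  1.17  0.   -0.29]
[[319.58979051 247.80134196]
 [531.18804461 235.7750208 ]]
```

View pics/w4.png

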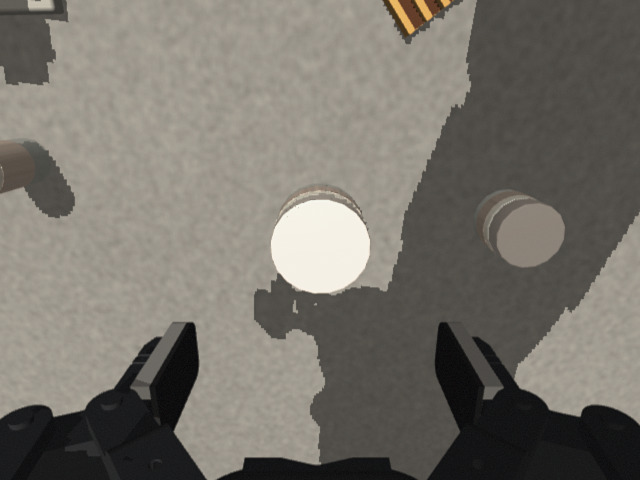

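Jar lid at (320,246) matches the prediction to 1 mm. Descending and gripping.

Request:
arm_command(
  increments=[0.001, 0.0036, 0.02, 0, 0, 0.07, 100, 0.001, 0.0036, 0.045, 0, 0, 0.07, 100, 0.001, 0.0036, 0.07, 0, 0, 0.07, 100, 0.001, 0.0036, 0.092, 0, 0, 0.07, 100, 0.001, 0.0036, 0.11, 0, 0, 0.07, 100, 0.001, 0.0036, 0.124, 0, 0, 0.07, 100, 0.001, 0.0036, 0.132, 0, 0, 0.07, 85, 0.001, 0.0036, 0.132, 0, 0, 0.07, 80],
  newtons=30,
)

```text
clock: 10.5
eef_pos: [656.0, -56.4, 19.2]
tcp_rot: [0.0, -0.007, 1.0, 0.0]
ft_force: [0.1, 0.5, 0.2]
finger_gap: 68.2
```

Request:
arm_command(
  increments=[0, 0, 0, 0, 0, 0, 65, 0, 0, 0, 0, 0, 0, 60, 0, 0, 0, 0, 0, 0, 60, 0, 0, 0, 0, 0, 0, 60, 0, 0, 0, 0, 0, 0, 60, 0, 0, 0, 0, 0, 0, 60, 0, 0, 0, 0, 0, 0, 60, 0, 0, 0, 0, 0, 0, 60],
)

```text
clock: 11.5
eef_pos: [656.5, -56.4, 19.9]
tcp_rot: [0.001, -0.007, 1.0, 0.0]
ft_force: [-1.2, 0.8, 6.7]
finger_gap: 59.2
```

Run:
```python
from g import *
im=arm.get_image("wrist"); cv2.imwrite("pics/w5.png",im["frame"])
go(601.0,251.2,80,3.142-.102)
```

```text
shift [ 0.0511  0.3084 -0.0601] rot [0.0003 0.0014 0.1154] | pos [656.4 -56.4  19.9] gap 59.4 F [-0.8  0.6  6.7] t 11.55 q [-0.21  0.62 -0.08  0.87  0.   -0.22]
```

View pics/w5.png

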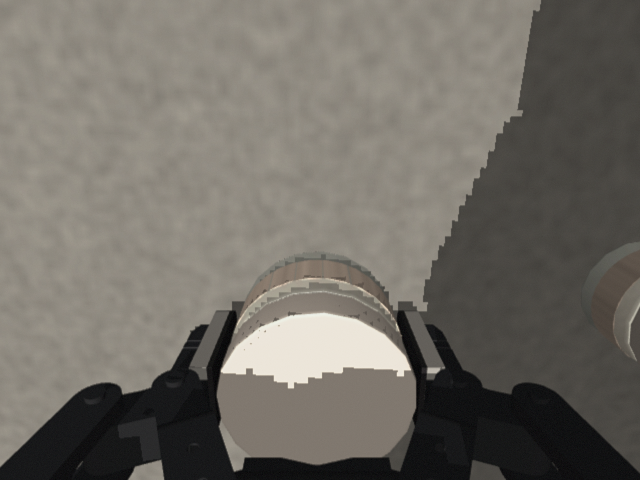

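Request:
arm_command(
  increments=[0, 0, -0.015, 0, 0, 0, 60, 0, 0, -0.045, 0, 0, 0, 60, 0, 0, -0.075, 0, 0, 0, 60, 0.003, 0.015, -0.09, 0, 0, 0.01, 60, 0.009, 0.05, -0.09, 0, 0, 0.02, 60, 0.015, 0.09, -0.09, 0, 0, 0.035, 60, 0.022, 0.13, -0.09, 0, 0, 0.05, 60, 0.029, 0.17, -0.09, 0, 0, 0.065, 60],
)

```text
clock: 12.55
eef_pos: [623.9, 115.2, 109.8]
tcp_rot: [0.0, 0.026, 1.0, 0.0]
ft_force: [-0.8, 0.1, -2.1]
finger_gap: 59.4
```

```bash
python3 g.py 600.5 251.2 45 3.040
```

```text
shift [0.0305 0.1345 0.0649] rot [0.0004 0.0007 0.0498] | pos [623.9 115.2 109.8] gap 59.4 F [-0.8  0.1 -2.1] t 12.55 q [ 0.05  0.51 -0.02  1.04  0.    0.11]
```

Request:
arm_command(
  increments=[0.009, 0.04, 0, 0, 0, 0.015, 60, 0.018, 0.078, 0, 0, 0, 0.03, 60, 0.026, 0.112, 0.003, 0, 0, 0.042, 60, 0.0295, 0.129, 0.015, 0, 0, 0.05, 60, 0.0305, 0.1345, 0.035, 0, 0, 0.05, 60, 0.0305, 0.1345, 0.055, 0, 0, 0.05, 60, 0.0305, 0.1345, 0.065, 0, 0, 0.05, 60, 0.0305, 0.1345, 0.065, 0, 0, 0.05, 60],
)

```text
clock: 13.55
eef_pos: [600.0, 250.9, 44.2]
tcp_rot: [-0.0, 0.051, 0.999, -0.0]
ft_force: [-0.9, 0.4, -1.9]
finger_gap: 59.6
```

```bash
python3 g.py 600.5 251.2 20 3.040
```

```text
shift [-0.0005  0.0003  0.0242] rot [-0.0001 -0.0007 -0.0006] | pos [600.  250.9  44.2] gap 59.6 F [-0.9  0.4 -1.9] t 13.55 q [ 0.27  0.59 -0.07  0.91  0.    0.37]
```

Request:
arm_command(
  increments=[-0.0005, 0, 0.008, 0, 0, 0, 60, -0.0005, 0, 0.015, 0, 0, 0, 60, -0.0005, 0, 0.02, 0, 0, 0, 60, -0.0005, 0, 0.022, 0, 0, 0, 60, -0.0005, 0, 0.0235, 0, 0, 0, 60, -0.0005, 0, 0.0245, 0, 0, 0, 60, -0.0005, 0, 0.0245, 0, 0, 0, 60, -0.0005, 0, 0.0245, 0, 0, 0, 60],
)

```text
clock: 14.55
eef_pos: [600.5, 250.9, 19.9]
tcp_rot: [-0.0, 0.051, 0.999, 0.0]
ft_force: [-1.8, -0.2, 3.4]
finger_gap: 59.6
```

Request:
arm_command(
  increments=[0, 0, 0, 0, 0, 0, 80, 0, 0, 0, 0, 0, 0, 100, 0, 0, 0, 0, 0, 0, 100, 0, 0, 0, 0, 0, 0, 100, 0, 0, -0.015, 0, 0, 0, 100, 0, 0, -0.045, 0, 0, 0, 100, 0, 0, -0.09, 0, 0, 0, 100, 0, 0, -0.135, 0, 0, 0, 100],
)

```text
clock: 15.55
eef_pos: [600.4, 250.8, 157.5]
tcp_rot: [0.0, 0.051, 0.999, 0.0]
ft_force: [0.3, -0.5, -0.1]
finger_gap: 85.4
```

Run:
```python
from g import *
im=arm.get_image("wrist"); cv2.imwrite("pics/w6.png",im["frame"])
go(642,69.8,160,3.142)
print(pix(im,[[600.5,251.2,50]]))
hsv=cv2.cvtColor(im["frame"],cv2.COLOR_BGR2HSV)
```

```text
shift [-0.058  -0.1766  0.0034] rot [ 0.0025  0.0071 -0.1025] | pos [602.2 251.4 163.5] gap 85.9 F [-0.6 -0.9  5.8] t 15.6 q [0.27 0.51 0.13 1.18 0.   0.37]
[[316.47149156 245.07479266]]
```

View pics/w6.png

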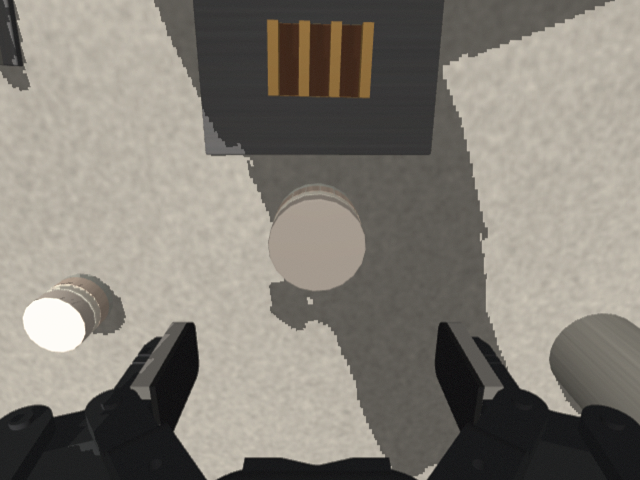

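Wide jar stands at (316,243), centred behind the plate edge. Next is the small jar.

Request:
arm_command(
  increments=[-0.006, -0.02, 0, 0, 0.003, -0.02, 100, -0.015, -0.045, 0, 0, 0.003, -0.04, 100, -0.025, -0.075, 0, 0, 0.003, -0.06, 100, -0.035, -0.107, 0, 0, 0.003, -0.08, 100, -0.045, -0.137, 0.002, 0, 0.003, -0.1, 100, -0.053, -0.16, 0.003, 0, 0.003, -0.1, 100, -0.058, -0.175, 0.003, 0, 0.003, -0.1, 100, -0.058, -0.1766, 0.003, 0, 0.003, -0.1, 100],
)

```text
clock: 16.6
eef_pos: [642.2, 69.2, 160.6]
tcp_rot: [0.002, 0.002, 1.0, 0.001]
ft_force: [-0.2, 0.2, 0.4]
finger_gap: 85.2
```

Run:
```python
from g import *
im=arm.get_image("wrist"); cv2.imwrite("pics/w7.png",im["frame"])
go(642,69.8,20,3.142)
print(pix(im,[[642,69.8,42]]))
g=cv2.cvtColor(im["frame"],cv2.COLOR_BGR2HSV); m=cv2.inRange(g,(0,0,225),(180,45,255)); m[:150]=0;m[330:]=0;m[:,:230]=0;m[:,410:]=0
c=max(cv2.findContours(m,0,1)[0],key=cv2.contourArea); (u,v),r=cv2.minEnclosingCircle(c); print(u,v,r,pt(im,u,v,42))
```

```text
shift [ 0.0005 -0.0003  0.1405] rot [ 0.0025  0.0042 -0.0031] | pos [641.9  69.7 160.5] gap 85.3 F [-0.8  1.3  0.1] t 16.65 q [-0.02  0.5   0.1   1.17  0.   -0.02]
[[316.19133868 238.19511541]]
315.2974853515625 237.1868438720703 32.34845733642578 [641.32581862  69.23776863]
```

View pics/w7.png

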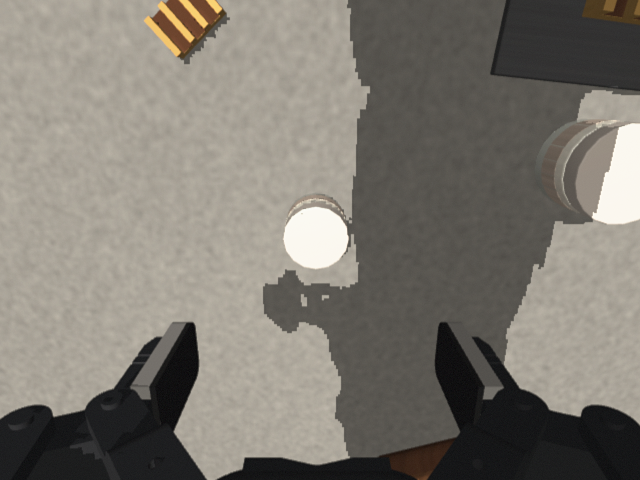

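Small jar lid at (315,237), as predicted. Descending and gripping.

Request:
arm_command(
  increments=[0.0005, 0, 0.02, 0.0025, 0.004, 0, 100, 0.0005, 0, 0.045, 0.0025, 0.004, 0, 100, 0.0005, 0, 0.072, 0.0025, 0.004, 0, 100, 0.0005, 0, 0.1, 0.0025, 0.004, 0, 100, 0.0005, 0, 0.12, 0.0025, 0.004, 0, 90, 0.0005, 0, 0.134, 0.0025, 0.004, 0, 75, 0.0005, 0, 0.139, 0.0025, 0.004, 0, 65, 0.0005, 0, 0.139, 0.0025, 0.004, 0, 62],
  newtons=25,
)

```text
clock: 17.65
eef_pos: [642.1, 70.3, 21.8]
tcp_rot: [0.0, 0.001, 1.0, 0.0]
ft_force: [-0.1, 0.1, 0.5]
finger_gap: 52.9
```

Request:
arm_command(
  increments=[0, 0, 0, 0, 0, 0, 50, 0, 0, 0, 0, 0, 0, 40, 0, 0, 0, 0, 0, 0, 38, 0, 0, 0, 0, 0, 0, 38, 0, 0, 0, 0, 0, 0, 38, 0, 0, 0, 0, 0, 0, 38, 0, 0, 0, 0, 0, 0, 38, 0, 0, 0, 0, 0, 0, 38],
)

```text
clock: 18.65
eef_pos: [642.6, 70.4, 22.7]
tcp_rot: [0.001, 0.001, 1.0, 0.0]
ft_force: [-1.8, 0.9, 6.3]
finger_gap: 41.0
```

Run:
```python
from g import *
im=arm.get_image("wrist"); cv2.imwrite("pics/w8.png",im["frame"])
go(600.5,251,125,3.04)
```

```text
shift [ 0.0424  0.1805 -0.1024] rot [0.0003 0.0018 0.0991] | pos [642.6  70.4  22.7] gap 41.4 F [-1.4  0.1  6.4] t 18.7 q [-0.02  0.6  -0.11  0.86  0.   -0.01]
```

View pics/w8.png

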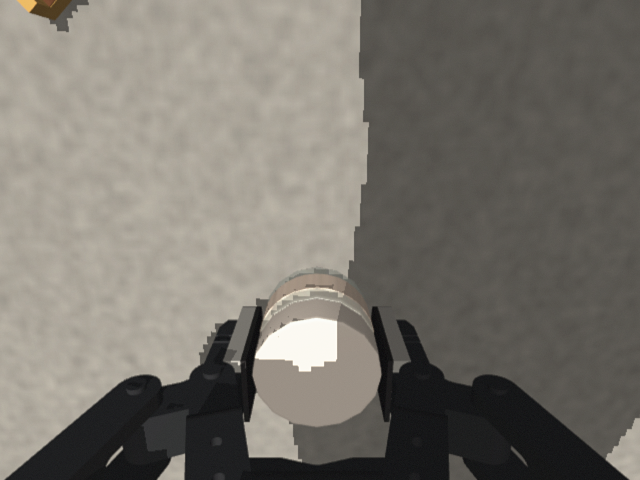

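Request:
arm_command(
  increments=[0, 0, -0.015, 0, 0.002, 0, 38, 0, 0, -0.045, 0, 0.002, 0, 38, 0, 0, -0.08, 0, 0.002, 0.01, 38, 0.004, 0.015, -0.1, 0, 0.002, 0.02, 38, 0.011, 0.045, -0.102, 0, 0.002, 0.04, 38, 0.019, 0.08, -0.102, 0, 0.002, 0.06, 38, 0.027, 0.115, -0.102, 0, 0.002, 0.08, 38, 0.035, 0.148, -0.102, 0, 0.002, 0.1, 38],
)

```text
clock: 19.7
eef_pos: [607.6, 219.5, 125.8]
tcp_rot: [0.0, 0.052, 0.999, 0.0]
ft_force: [0.0, -1.0, -1.4]
finger_gap: 41.2
```

```bash
python3 g.py 602 251 82 3.040
```

```text
shift [0.0088 0.0307 0.0438] rot [ 0.0005  0.0007 -0.0015] | pos [607.6 219.5 125.8] gap 41.2 F [ 0.  -1.  -1.4] t 19.7 q [0.22 0.52 0.04 1.09 0.   0.32]
```

Request:
arm_command(
  increments=[0.004, 0.013, 0, 0, 0, 0, 38, 0.0075, 0.025, 0, 0, 0, 0, 38, 0.0088, 0.0305, 0.005, 0, 0, 0, 38, 0.0088, 0.0307, 0.015, 0, 0, 0, 38, 0.0088, 0.0307, 0.028, 0, 0, 0, 38, 0.0088, 0.0307, 0.038, 0, 0, 0, 38, 0.0088, 0.0307, 0.044, 0, 0, 0, 38, 0.0088, 0.0307, 0.044, 0, 0, 0, 38],
)

```text
clock: 20.7
eef_pos: [601.8, 250.9, 81.4]
tcp_rot: [-0.0, 0.052, 0.999, 0.0]
ft_force: [-0.2, 0.1, -1.2]
finger_gap: 41.2
```

Run:
```python
from g import *
im=arm.get_image("wrist"); cv2.imwrite("pics/w9.png",im["frame"])
im=arm.get_image("scene"); crop(im,"pics/s9.png",360,180,520,300,5)
go(602,251,72.7,3.04)
```

```text
shift [ 0.0002 -0.      0.0094] rot [ 0.0006  0.001  -0.0016] | pos [602.2 251.   82.1] gap 41.3 F [-0.5 -0.5 -1.2] t 20.8 q [ 0.27  0.56 -0.01  1.    0.    0.37]
```

View pics/s9.png

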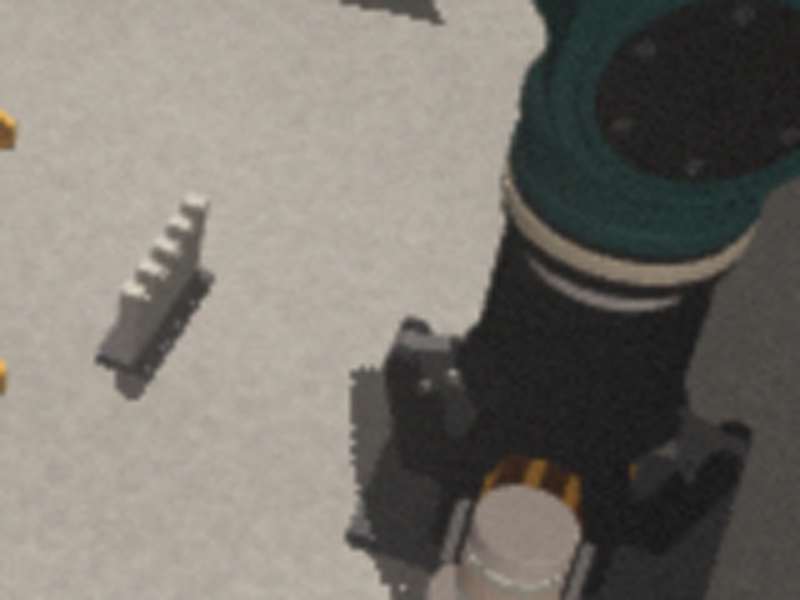

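View pics/w9.png

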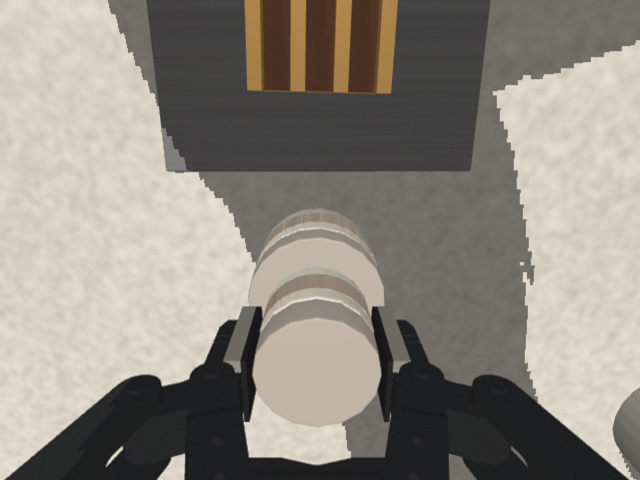

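Small jar is held directly above the wide lid (lid x-centre 316, small jar 317). Lowering gently.

Request:
arm_command(
  increments=[0, 0, 0.003, 0, 0, 0, 38, 0, 0, 0.005, 0, 0, 0, 38, 0, 0, 0.007, 0, 0, 0, 38, 0, 0, 0.008, 0, 0, 0, 38, 0, 0, 0.009, 0, 0, 0, 38, 0, 0, 0.0095, 0, 0, 0, 38, 0, 0, 0.0095, 0, 0, 0, 38, 0, 0, 0.0095, 0, 0, 0, 38],
)

```text
clock: 21.8
eef_pos: [602.2, 251.1, 72.7]
tcp_rot: [0.001, 0.052, 0.999, 0.0]
ft_force: [-1.6, -0.2, 1.7]
finger_gap: 41.4
```

```bash
python3 g.py 602 251 72.7 3.040
```

```text
shift [ 0.0002 -0.0001  0.    ] rot [ 0.0007  0.0011 -0.0015] | pos [602.2 251.1  72.7] gap 41.4 F [-1.6 -0.2  1.7] t 21.8 q [ 0.27  0.57 -0.03  0.98  0.    0.37]
```

Contact on the lid (force changed from -1.2 to +1.7 N). Releasing slowly.

Request:
arm_command(
  increments=[0, 0, 0, 0, 0, 0, 55, 0, 0, 0, 0, 0, 0, 60, 0, 0, 0, 0, 0, 0, 70, 0, 0, 0, 0, 0, 0, 80, 0, 0, -0.015, 0, 0, 0, 80, 0, 0, -0.04, 0, 0, 0, 85, 0, 0, -0.07, 0, 0, 0, 100, 0, 0, -0.1, 0, 0, 0, 100],
)

```text
clock: 22.8
eef_pos: [602.1, 251.0, 174.8]
tcp_rot: [0.001, 0.052, 0.999, 0.0]
ft_force: [0.9, -0.1, -1.0]
finger_gap: 85.3
```

Run:
```python
from g import *
im=arm.get_image("wrist"); cv2.imwrite("pics/w10.png",im["frame"])
go(436.4,67.9,165,3.142-.145)
```

```text
shift [ 0.1472 -0.1997  0.0123] rot [0.0029 0.0063 0.0415] | pos [603.2 251.3 178.8] gap 85.5 F [0.1 0.1 3.9] t 22.85 q [0.27 0.5  0.16 1.22 0.   0.37]
```

View pics/w10.png

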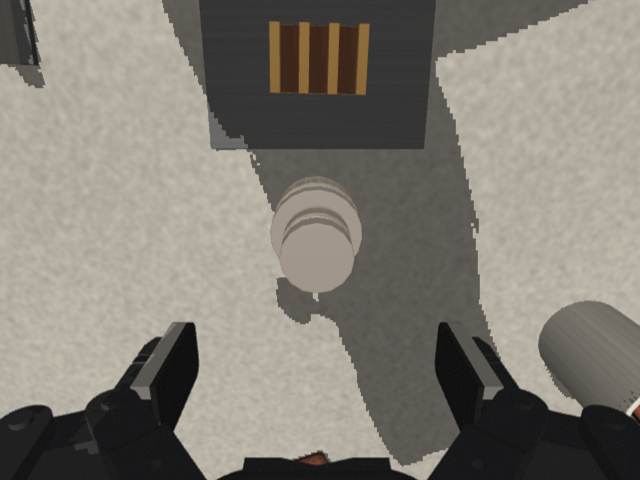

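Stack stands (wide lid at about (316,235), small lid at (317,255)). Moving to the rest.

Request:
arm_command(
  increments=[0.01, -0.013, 0, 0, 0.004, 0, 100, 0.03, -0.04, 0, 0, 0.004, 0.01, 100, 0.055, -0.075, 0, 0, 0.004, 0.02, 100, 0.08, -0.11, 0, 0, 0.004, 0.03, 100, 0.105, -0.145, 0.004, 0, 0.004, 0.04, 100, 0.128, -0.175, 0.009, 0, 0.004, 0.042, 100, 0.143, -0.195, 0.012, 0, 0.004, 0.042, 100, 0.1472, -0.1997, 0.012, 0, 0.004, 0.042, 100],
)

```text
clock: 23.85
eef_pos: [434.7, 67.0, 165.4]
tcp_rot: [0.001, 0.073, 0.997, 0.001]
ft_force: [0.2, -1.1, 0.8]
finger_gap: 85.1
```

Run:
```python
from g import *
im=arm.get_image("wrist"); cv2.imwrite("pics/w11.png",im["frame"])
import pickle; pickle.dump(im,open("w11.pkl","wb"))
go(436.4,67.9,25,3.142-.145)
print(pix(im,[[436.4,67.9,50],[476,62.2,50],[396.8,73.7,50]]))
```

```text
shift [-0.0008  0.0005  0.1405] rot [ 0.0029  0.0021 -0.0016] | pos [435.1  67.2 165.5] gap 85.4 F [-0.   0.8  0.6] t 23.9 q [-0.03  0.16 -0.4   1.01  0.    0.11]
[[317.26752055 242.87963716]
 [317.42358499 300.39416507]
 [317.261452   179.34765928]]
```

View pics/w11.png

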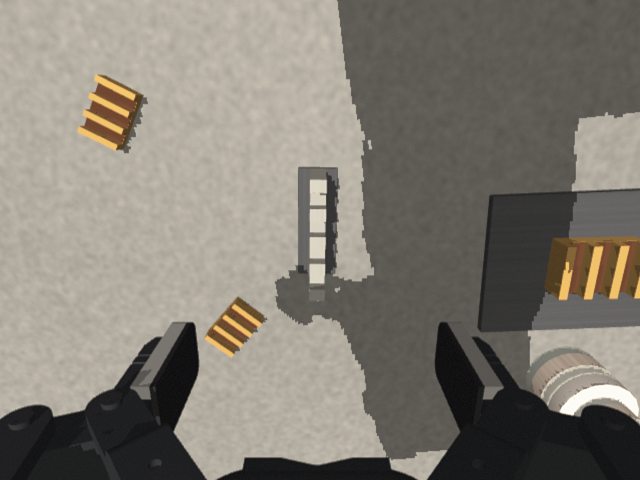

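Ridge at u=317, rows 178–301, matching the estimate. Descending and gripping the wall.

Request:
arm_command(
  increments=[-0.0008, 0.0005, 0.02, 0.003, 0.002, 0, 100, -0.0008, 0.0005, 0.045, 0.003, 0.002, 0, 100, -0.0008, 0.0005, 0.075, 0.003, 0.002, 0, 85, -0.0008, 0.0005, 0.1, 0.003, 0.002, 0, 70, -0.0008, 0.0005, 0.12, 0.003, 0.002, 0, 55, -0.0008, 0.0005, 0.133, 0.003, 0.002, 0, 45, -0.0008, 0.0005, 0.139, 0.003, 0.002, 0, 40, -0.0008, 0.0005, 0.14, 0.003, 0.002, 0, 35],
  newtons=40,
)

```text
clock: 24.9
eef_pos: [436.6, 68.1, 25.5]
tcp_rot: [-0.0, 0.073, 0.997, -0.0]
ft_force: [0.4, -0.4, -0.5]
finger_gap: 30.2
```

Request:
arm_command(
  increments=[0, 0, 0, 0, 0, 0, 20, 0, 0, 0, 0, 0, 0, 10, 0, 0, 0, 0, 0, 0, 2, 0, 0, 0, 0, 0, 0, 2, 0, 0, 0, 0, 0, 0, 2, 0, 0, 0, 0, 0, 0, 2, 0, 0, 0, 0, 0, 0, 2, 0, 0, 0, 0, 0, 0, 2],
)

```text
clock: 25.9
eef_pos: [437.0, 68.2, 26.0]
tcp_rot: [0.001, 0.073, 0.997, 0.0]
ft_force: [-0.3, 1.5, 6.9]
finger_gap: 9.7
```

Run:
```python
from g import *
im=arm.get_image("wrist"); cv2.imwrite("pics/w12.png",im["frame"])
go(488.6,-171.2,125,3.142+.09)
```

```text
shift [-0.086  -0.2293 -0.099 ] rot [ 2.000e-04  1.100e-03 -2.363e-01] | pos [437.   68.2  26. ] gap 9.2 F [-0.5  2.   6.4] t 25.95 q [-0.03  0.31 -0.64  0.61  0.    0.12]
```

View pics/w12.png

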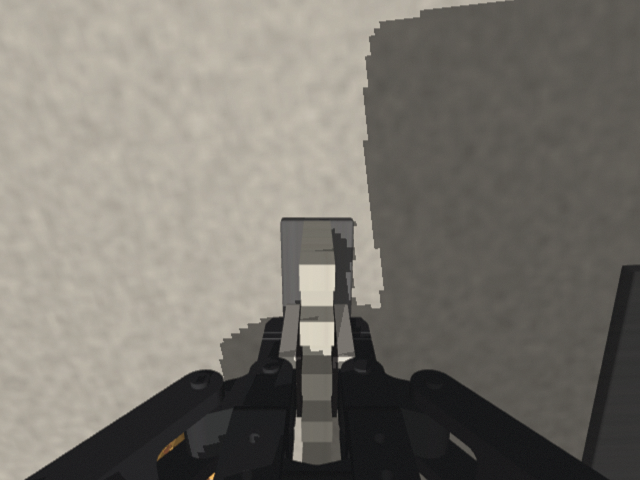

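Rest gripped. Lift and carry.

Request:
arm_command(
  increments=[0, 0, -0.015, 0, 0, 0, 2, 0, 0, -0.045, 0, 0, 0, 2, 0, 0, -0.08, 0, 0, 0, 2, -0.005, -0.015, -0.099, 0, 0, -0.03, 2, -0.016, -0.045, -0.099, 0, 0, -0.07, 2, -0.029, -0.08, -0.099, 0, 0, -0.11, 2, -0.042, -0.115, -0.099, 0, 0, -0.15, 2, -0.055, -0.15, -0.099, 0, 0, -0.19, 2],
)

```text
clock: 26.95
eef_pos: [469.5, -89.4, 125.1]
tcp_rot: [0.001, -0.023, 1.0, 0.0]
ft_force: [0.4, 0.6, -2.3]
finger_gap: 9.4
```

```bash
python3 g.py 488.6 -171.2 125 3.232
```

```text
shift [-0.0154 -0.0826  0.0001] rot [ 0.0001  0.0011 -0.045 ] | pos [469.5 -89.4 125.1] gap 9.4 F [ 0.4  0.6 -2.3] t 26.95 q [-0.36  0.25 -0.4   0.92  0.   -0.4 ]
```

Request:
arm_command(
  increments=[-0.006, -0.03, 0, 0, 0, -0.02, 2, -0.011, -0.058, 0, 0, 0, -0.04, 2, -0.0145, -0.077, 0.005, 0, 0, -0.045, 2, -0.0154, -0.0826, 0.02, 0, 0.001, -0.045, 2, -0.0154, -0.0826, 0.045, 0, 0.001, -0.045, 2, -0.0154, -0.0826, 0.068, 0, 0.001, -0.045, 2, -0.0154, -0.0826, 0.08, 0, 0.001, -0.045, 2, -0.0154, -0.0826, 0.08, 0, 0.001, -0.045, 2],
)

```text
clock: 27.95
eef_pos: [488.1, -170.5, 44.4]
tcp_rot: [-0.001, -0.045, 0.999, 0.0]
ft_force: [-0.2, 0.1, -1.3]
finger_gap: 9.7
```

Run:
```python
from g import *
im=arm.get_image("wrist"); cv2.imwrite("pics/w13.png",im["frame"])
go(488.6,-171.2,26.2,3.142+.09)
r=np.array([pt(im,*p,14) for p in [(80,312),(69,220)]])
```

```text
shift [ 0.     -0.0004  0.0189] rot [ 0.0004 -0.0003  0.0003] | pos [ 488.6 -170.8   45.1] gap 9.6 F [ 0.1 -0.3 -1.9] t 28.0 q [-0.49  0.39 -0.43  0.75  0.   -0.58]
```

View pics/w13.png

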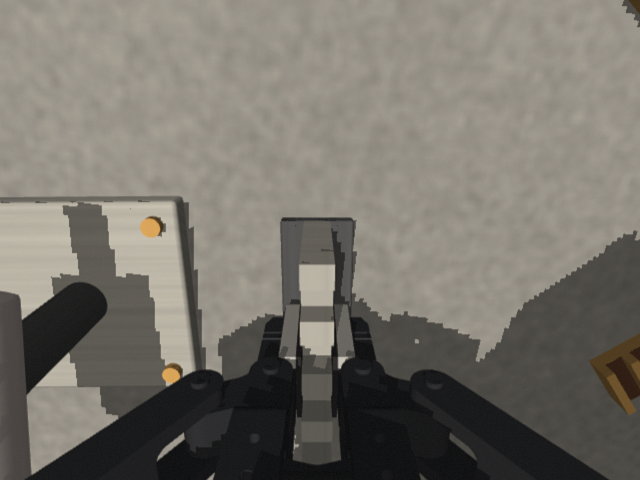

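Run:
```python
from g import *
im=arm.get_image("wrist")
r=np.array([pt(im,*p,13) for p in [(172,374),(150,227)]]);v=r[0]-r[1];print(r.round(1),r.mean(0),np.arctan2(v[1],v[0]))
r=np.array([pt(im,*p,12) for p in [(203,370),(182,200)]]);v=r[0]-r[1];print(r.round(1),np.arctan2(v[1],v[0]))
```

```text
[[ 531.5 -233.8]
 [ 460.6 -241.4]] [ 496.05715821 -237.59973751] 0.10605850346715395
[[ 528.8 -219.8]
 [ 448.3 -228.5]] 0.10827904660555619
```

Request:
arm_command(
  increments=[0, -0.0012, 0.007, 0, 0, 0, 2, 0, -0.0012, 0.012, 0, 0, 0, 2, 0, -0.0012, 0.015, 0, 0, 0, 2, 0, -0.0012, 0.017, 0, 0, 0, 2, 0, -0.0012, 0.018, 0, 0, 0, 2, 0, -0.0012, 0.019, 0, 0, 0, 2, 0, -0.0012, 0.0195, 0, 0, 0, 2, 0, -0.0012, 0.0195, 0, 0, 0, 2],
)

```text
clock: 29.05
eef_pos: [489.1, -172.3, 26.1]
tcp_rot: [0.0, -0.045, 0.999, -0.0]
ft_force: [0.0, -0.6, -2.1]
finger_gap: 9.3
```

Request:
arm_command(
  increments=[0, 0, 0, 0, 0, 0, 15, 0, 0, 0, 0, 0, 0, 30, 0, 0, 0, 0, 0, 0, 35, 0, 0, 0, 0, 0, 0, 35, 0, 0, -0.015, 0, 0, 0, 35, 0, 0, -0.045, 0, 0, 0, 35, 0, 0, -0.08, 0, 0, 0, 40, 0, 0, -0.12, 0, 0, 0, 50],
)

```text
clock: 30.05
eef_pos: [488.7, -172.1, 147.0]
tcp_rot: [-0.0, -0.045, 0.999, 0.0]
ft_force: [0.9, -0.9, 0.1]
finger_gap: 42.4
```

Run:
```python
from g import *
im=arm.get_image("wrist"); cv2.imwrite("pics/w14.png",im["frame"])
go(420,-100,260,3.142)
```

```text
shift [ 0.0629  0.0787 -0.1087] rot [-0.003   0.0051  0.0903] | pos [ 490.4 -173.   151.9] gap 42.8 F [1.5 0.  6.9] t 30.1 q [-0.5   0.3  -0.25  1.01  0.   -0.59]
```

View pics/w14.png

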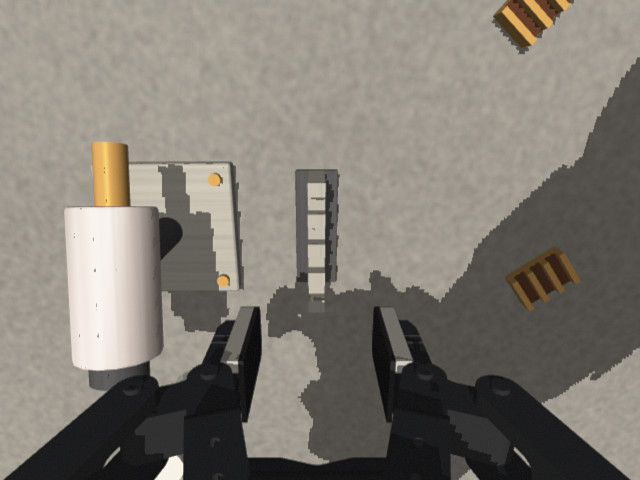

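The rest stands beside the torch foot at (317,240). Retreating to check everything from above.

```bash
python3 g.py 330 -40 300 3.142
```

```text
shift [ 0.1469  0.1465 -0.1494] rot [-0.003   0.0051  0.0903] | pos [ 490.4 -173.   151.9] gap 42.8 F [1.5 0.  6.9] t 30.1 q [-0.5   0.3  -0.25  1.01  0.   -0.59]
```

Request:
arm_command(
  increments=[0, 0, -0.03, 0, 0, 0, 50, 0.01, 0.01, -0.07, 0, 0, 0, 50, 0.03, 0.03, -0.11, 0, 0, 0, 50, 0.06, 0.06, -0.14, 0, 0, 0, 50, 0.09, 0.09, -0.149, 0, 0, 0, 50, 0.12, 0.12, -0.149, 0, 0, 0, 50, 0.14, 0.14, -0.149, 0, 0, 0, 50, 0.146, 0.146, -0.149, 0, 0, 0, 50],
)

```text
clock: 31.1
eef_pos: [330.1, -39.7, 299.8]
tcp_rot: [0.003, -0.046, 0.999, -0.002]
ft_force: [-0.2, 0.3, 0.0]
finger_gap: 42.6
```

Run:
```python
from g import *
import pickle
t=arm.get_image("top"); s=arm.get_image("scene"); pickle.dump((t,s),open("fin.pkl","wb"))
cv2.imwrite("pics/t15.png",t["frame"]); cv2.imwrite("pics/s15.png",s["frame"])
crop(s,"pics/s15c.png",220,150,520,350,2.6)
go(330,-40,300,3.142)
```

```text
shift [ 0.001   0.0004 -0.0002] rot [-0.0033  0.0059  0.0908] | pos [331.  -40.3 299.8] gap 42.5 F [-0.2  0.4  0. ] t 31.2 q [-0.37 -0.09 -0.29  1.36 -0.   -0.46]
```

View pics/t15.png

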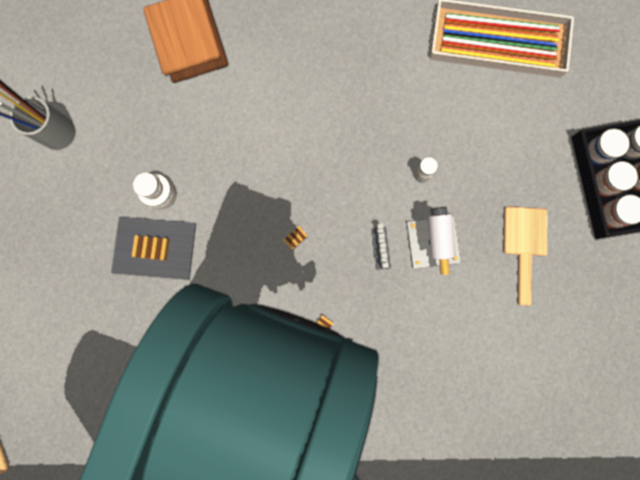

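View pics/s15c.png

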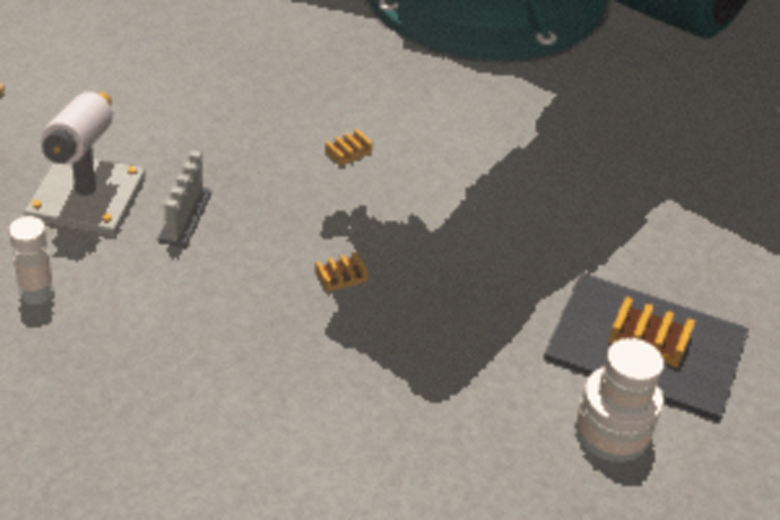

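Both views show all items placed and upright: roller (150,247), jar stack (150,187), rest (382,245). One numeric check remains.

Run:
```python
from g import *
import pickle
t,s=pickle.load(open("fin.pkl","rb")); f=t["frame"]; hsv=cv2.cvtColor(f,cv2.COLOR_BGR2HSV)
def fr(p,o,y): 
    d=np.array(p)-o; return (np.array([[np.cos(y),np.sin(y)],[-np.sin(y),np.cos(y)]])@d).round(1)
P=np.array([496.5,261.9]);T=np.array([498.,-271.5])
m=cv2.inRange(hsv,(5,90,20),(30,255,255)); m[:225]=0;m[270:]=0;m[:,:115]=0;m[:,190:]=0
b=cv2.boxPoints(cv2.minAreaRect(np.vstack(cv2.findContours(m,0,1)[0]))); w=np.array([pt(t,*q,28) for q in b]); print("roller",fr(w.mean(0),P,-.102),[fr(x,P,-.102).tolist() for x in w])
m=cv2.inRange(hsv,(0,0,215),(180,60,255)); m[:165]=0;m[215:]=0;m[:,:125]=0;m[:,180:]=0
c=max(cv2.findContours(m,0,1)[0],key=cv2.contourArea);print("both lids bbox",cv2.boundingRect(c))
for (x,y) in [(601,251.2)]:
  for z,r in((50,30),(92,21)):
    q=pix(t,[[x+r*np.cos(a),y+r*np.sin(a),z] for a in np.linspace(0,6.28,60)]); print("expected bbox",z,q.min(0).round(1),q.max(0).round(1))
crop(t,"pics/t16.png",115,160,195,220,9); crop(t,"pics/t17.png",360,205,470,285,7)
```

```text
roller [-1.7  0.1] [[-22.0, 33.5], [20.4, 34.5], [18.6, -33.5], [-23.8, -34.1]]
both lids bbox (133, 172, 37, 34)
expected bbox 50 [136.9 173.5] [169.  205.1]
expected bbox 92 [133.1 172.8] [156.5 195.9]
```

View pics/t16.png

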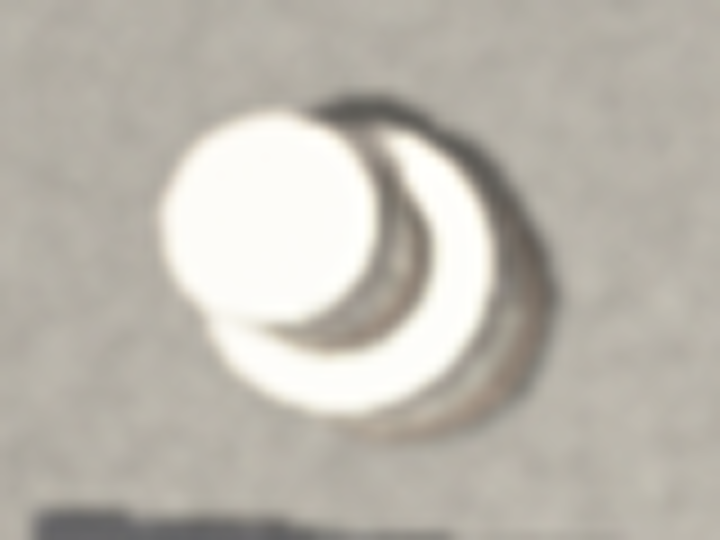

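View pics/t17.png

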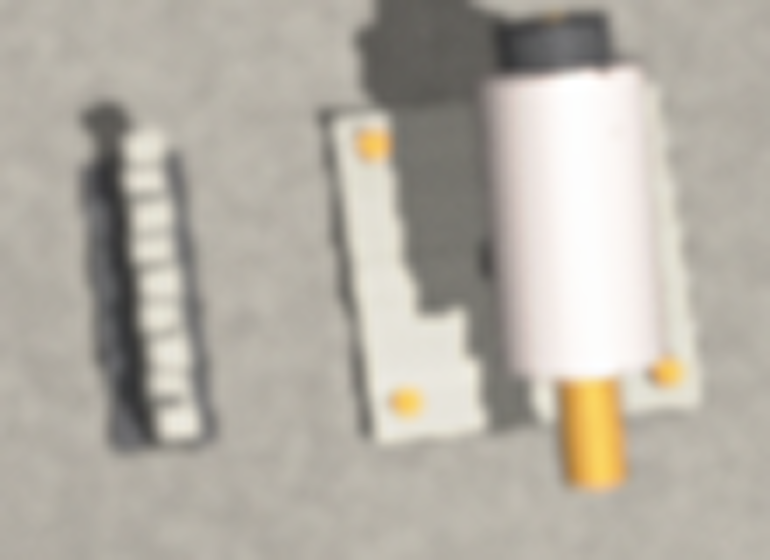

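Run:
```python
from g import *
import pickle
t,s=pickle.load(open("fin.pkl","rb"))
r=np.array([pt(t,360+x/7-.4,205+y/7-.4,50) for x,y in[(144,130),(180,440)]]);v=r[0]-r[1];d=r.mean(0)-[498,-271.5];a=.093
print("rest in torch",d@[np.cos(a),np.sin(a)],d@[-np.sin(a),np.cos(a)],"yaw",np.arctan2(v[1],v[0]),np.linalg.norm(v))
print(arm.job_done())
```

```text
rest in torch -0.2704459654673175 100.27341055985723 yaw 0.08453717428561325 81.32445434222464
the job is handed in; nothing more can be done
None
```

The job is handed in: all four pieces are placed, released and standing upright, and the arm is clear of everything. It took about 31 s of the 109 s allowed. No verdict is reported after hand-in, so this rests on my own measurements.

The last camera checks, from the calibrated top view, showed:

| Item | Measured | Allowed |
|---|---|---|
| Roller from plate centre | about 2 mm off, long side along the plate's long side | 15 mm |
| Rest beside torch centre | 100 mm | 84–116 mm |
| Rest fore-aft | about 0 mm off | 15 mm |
| Rest ridge against barrel | about 0.01 rad | 0.2 rad |
| Wide jar behind plate edge | about 20 mm, centred on the edge | 5–35 mm |
| Small jar on wide jar's lid | within about 2 mm of centre | 10 mm |

- **Left alone:** the vial and paddle look unmoved in the top view. I compared them by eye and did not measure them again.
- **Disagreement:** the torch's angle came out between 0.08 and 0.11 rad, and its centre varied by 2–3 mm across the bolt readings. One foot-edge reading put the centre about 7 mm away, and I set it aside in favour of the bolts. The other readings are well inside the limits.
- **Failures:** no check failed.

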